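Fit the spatter guard on the welding fixture

ROBOT

A 6-joint arm with a two-finger parallel gripper is mounted at the origin on the work surface. World frame = base frame: x ahead of the robot, y to its left, z up, the work surface at z = 0. Lengths are in m, angles in rad, forces in N, time in s.
With the tool pointing down it reaches from about 0.225 to 0.875 m from the base axis. Payload 3.4 kg.
Tool frame: the origin (TCP) lies at the very end of the fingers, on their centre line; the grasp point (between the pads) lies manip.hold_point_z behind it (manip.hold_point_z is the distance from the TCP to the grasp point, in m); x points along the fingers, y is the direction in which the jaws open and shut, and the axes are right-handed (so a half turn about x gives the same grasp; the last joint's range is limited). The gripper opens to 85 mm and grips with 20 to 120 N. Pads are 22 mm wide; open, the fingers measure 114 mm over their backs; the gripper's body (76 mm by 85 mm) begins 54 mm behind the grasp point. The pads swing forward as they close: fully open they stand 13 mm farther back than shut.
Start: joints at [1.112, 0.276, 1.505, -0, 1.361, -0.121], TCP at [0.191, 0.543, 0.231] pointing down, gripper open.
Joint ranges: [-2.89, 2.89], [-0.75, 2.08], [0.22, 2.7], [-1.18, 4.32], [0.11, 2.71], [-2.7, 2.7]. Speed limits (rad/s): [2.57, 2.57, 3.14, 3.14, 3.14, 3.14].

INTERFACE

Orientations are given as a unit quaternion [w, x, y, z].
In Python, from rig import manip gives the robot as it stands.
- The arm moves only by the tool step_arm, never from a script. Its argument "targets" is a list of rows, each a list of 2 entries, a list of its own where there are three numbers: the shift along the tool's x, y, z in mm, then the turn about the tool's x in degrees. A call has 1 to 20 rows; each row is the pose to reach, as a shift and turn from the pose commanded when the call began, along the tool's axes at that moment; what a row does not reach only later rows make up. A row lasts 1/10 s, in which the tool goes at most 50 mm and 8.59 degrees, less where a joint would pass 70% of its speed; a pose out of reach is approached as far as the arm can. A call with a gripper value outside its range is refused whole. "grip" is the closure, from 0 (fully open) to 1 (shut), set as the call begins (left out, the last holds). The fingers move at their own pace and stop on an object; "grip_force" is the grip in N (left out, the last holds). Time passes only in rows, so rows that repeat a pose let the fingers close. It gives the time, the measured TCP pose, the force and the opening at its end, in the units of the state.
- manip.get_state(): the state, without advancing time (a new reading comes with each control period).
- manip.get_image(name): name is "side" or "top" or "wrist"; returns a dict with "image" (384x512x3 uint8, red, green, blue), "fx", "fy", "cx", "cy" (pixels), "distortion" ([k1, k2, p1, p2, k3] as OpenCV has them; the pictures are not rectified), "pose" (4x4, takes a point from camera to world coordinates). Camera axes: x right, y down, z forward; pixel columns grow to the right and rows downward; lengths in m; the calibration is good to about 2 mm. A picture is of the moment at which its call begins. There is no depth.
- manip.sign_off(): hands the job in, once; it reports no verdict.
Trained networks look in a picture, given as the dict that the camera call returned (one of the last four; its "shot" number tells which), for a name from the list of things; names that differ only in an ending like _2 or _b are one class to them, and where a whole thing is asked for, a point or a joint stands for the part that bears it (a point fixed in the world has none). Each returns a list of dicts, best first, with "confidence" (0 to 1); they miss things now and then, are a little off and sometimes report something else, mostly with a low value. They report only what shows in the picture. A call takes as long as a camera call. They do not tell look-alikes from the thing itself.
- manip.search_frame(picture, thing): "xyz" ([x, y, z] in m, in world coordinates, good to about 4 mm: the middle of the surface that is visible of it).
- manip.regions_of(picture, thing): "region" (384x512 bool, what is visible of it).
The state is a dict: "clock": time; "qpos": joint angles; "qd": joint speeds; "effort": joint torques, N m; "position": TCP position; "ee_rot": TCP orientation; "contact_force": force on the tool from outside, world axes, zero at the start; "moment": the same for the moment, N m; "width": finger opening in m.
Only numpy, scipy, OpenCV 4.12 (cv2) and the standard library are available. Lean on these libraries where they do the work, as an engineer would, in place of code of your own. Each camera call takes 0.05 s, during which the arm holds its last target.

TASK

Fit the copper-coloured spatter guard that has the square window in its plate onto the black welding fixture: lower it so that the steel shaft stands inside its collar and the yellow pin comes up through the window, and set it gently down, fully home and flat on the fixture, before you let go of it. Leave the other guard, the one without a window, where it lies.

Things in the scene. Friction and masses are not known exactly. Their poses are not given: they have to be found in the camera images.
- guard_mid (a point): Loose guard to fit, 0.3-0.45 kg: copper-coloured plate 156 x 120 x 6 mm with a round collar (outside 54, bore 46 mm, open through) to grip, rising 64 above the plate, 70 in all. A 30 x 30 mm window in the plate is centred 55 mm from the collar's axis along +x. Point: on that axis, 35 mm above the underside; x along the 156 mm length to the window, z up. Lies flat on the table.
- fixture_seat (a point): Fixed fixture: black plate 200 x 150 x 16 mm. Mid-plate a bright shaft, 26 mm diameter, 52 tall above the plate, top 16 tapering to 10 diameter; 55 mm from it along +x a yellow pin, 10 mm diameter, 27 tall, top 7 tapering to 4. Point: on the shaft's axis at the plate's upper face, where the guard's underside rests; x along the 200 mm length to the pin, z up.
- blank_guard_mid (a point): The other guard, to be left alone: same copper-coloured plate and collar, same sizes, but no window in the plate. Point: on the collar's axis, 35 mm above the underside; x along the 156 mm length, z up.
There are look-alikes about, which are no part of the job. What is shaped like the part that bears guard_mid but turquoise or white is not meant.

How it is judged:
At the end, for the whole second after the job is handed in: The windowed guard lies at rest and flat (within 3.5 degrees) on the fixture's plate (within 4 mm of fully down), its collar's axis within 16 mm of the shaft's and its length within 23 degrees of the fixture's, so that the shaft is in the collar and the pin in the window (horizontal distance between guard_mid and fixture_seat below 0.016 m and z of guard_mid in the frame of fixture_seat between 0.031 and 0.039 m and angle between guard_mid's own z axis and vertical below 0.06 rad and angle between the x axis of guard_mid and the x axis of fixture_seat, either way round below 0.4 rad and linear speed of guard below 0.02 m/s); the robot touches nothing.
It fails at once if the guard is dropped onto the fixture (falls free at more than 0.5 m/s near the shaft) (horizontal distance between guard_mid and fixture_seat below 0.1 m and linear speed of guard above 0.5 m/s and contact force between the fingers and guard below 0.1 N).
It fails at once if the guard without a window is moved more than 30 mm (distance of blank_guard_mid from where it was at the start of the episode above 0.03 m).
It also fails if it takes over 35 s, if anything falls off the work surface, if the arm or the gripper's body presses on something with over 40 N, if the wrist force passes 120 N, or if a joint passes its speed limit or range.

## Working session

There is one attempt and no reset: what is moved stays moved. The work goes in short steps, Python scripts to look and compute and a tool call to move; the robot and the scene stay as the last step left them, time stands still between calls to the robot, and variables do not carry over. Pictures are saved under pics/ and viewed, and the job is handed in when it is done.

Besides the shell and the picture viewer there is one more tool, called by a JSON object that holds its "op" and its "data", one argument or row to a line. step_arm: Moves the arm, as the interface text tells. Its arguments: {"type":"object","properties":{"targets":{"type":"array"},"grip":{"type":"number"},"grip_force":{"type":"number"}},"required":["targets"]}

```bash
mkdir -p pics
cat > h.py <<'E'
import numpy as np, cv2
from rig import manip
def save(p,n): cv2.imwrite('pics/'+n, cv2.cvtColor(p['image'],cv2.COLOR_RGB2BGR))
def KD(p): return np.array([[p['fx'],0,p['cx']],[0,p['fy'],p['cy']],[0,0,1.]]),np.array(p['distortion'],float)
def proj(p,X):
    T=np.linalg.inv(np.array(p['pose'])); K,D=KD(p)
    r,_=cv2.Rodrigues(T[:3,:3]); return cv2.projectPoints(np.array(X,float).reshape(-1,1,3),r,T[:3,3],K,D)[0][:,0]
def back(p,uv,z):
    K,D=KD(p); n=cv2.undistortPoints(np.array(uv,float).reshape(-1,1,2),K,D)[:,0]
    P=np.array(p['pose']); d=np.c_[n,np.ones(len(n))]@P[:3,:3].T; o=P[:3,3]
    return o+d*((z-o[2])/d[:,2])[:,None]
E
python3 - <<'E'
from h import *
np.set_printoptions(precision=4,suppress=True)
for c in ['top','side']:
    p=manip.get_image(c); save(p,c+'0.png')
    print(c,np.array(p['pose'])[:3,3])
    for t in ['guard_mid','fixture_seat','blank_guard_mid']:
        try:
            for r in manip.search_frame(p,t)[:4]: print(t,r['confidence'],r['xyz'])
        except Exception as e: print(t,e)
s=manip.get_state();print(s['clock'],s['position'],s['ee_rot'],s['width'])
print(manip.hold_point_z)
E
```

```text
top [0.1967 0.1289 1.1855]
guard_mid 0.97 [0.4668, 0.3237, 0.0043]
guard_mid 0.95 [0.2422, 0.2961, 0.0042]
guard_mid 0.63 [0.3579, 0.0863, 0.0047]
fixture_seat 0.79 [0.5129, -0.2033, 0.0164]
blank_guard_mid 0.84 [0.5657, 0.0517, 0.0091]
side [ 0.1526 -0.683   0.9706]
guard_mid 0.89 [0.2812, 0.5025, 0.0057]
guard_mid 0.8 [0.2362, 0.2768, 0.0069]
guard_mid 0.77 [0.3534, 0.0653, 0.0017]
guard_mid 0.67 [0.4615, 0.3142, 0.0094]
fixture_seat 0.63 [0.5068, -0.2165, 0.0169]
blank_guard_mid 0.86 [0.5615, 0.0396, 0.009]
blank_guard_mid 0.58 [0.5056, -0.2156, 0.0163]
0.4 [0.1905 0.5425 0.2312] [ 0.697   0.1188  0.6971 -0.1189] 0.08535637433028809
0.0187
```

```bash
ls pics
```

```text
side0.png
top0.png
```

View pics/top0.png

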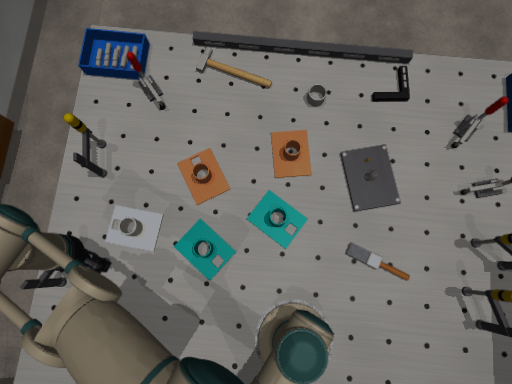

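View pics/side0.png

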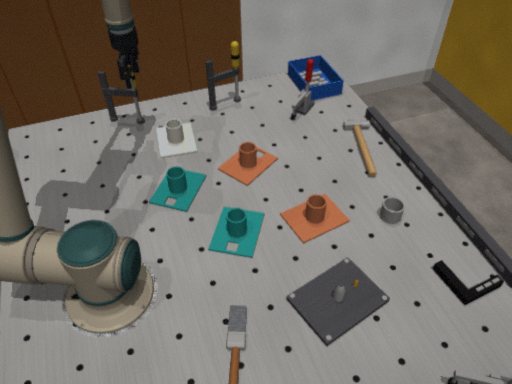

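Run:
```python
from h import *
np.set_printoptions(precision=4,suppress=True)
P={}
for c in ['top','side']:
    p=manip.get_image(c);P[c]=p
    im=p['image']
    for t,z in [('guard_mid',0.006),('fixture_seat',0.016)]:
        for r in manip.regions_of(p,t)[:4]:
            m=r['region'].astype(np.uint8)
            col=im[m>0].mean(0)
            cs,_=cv2.findContours(m,cv2.RETR_EXTERNAL,cv2.CHAIN_APPROX_NONE)
            k=max(cs,key=cv2.contourArea)[:,0].astype(float)
            w=back(p,k,z)[:,:2]
            rc=cv2.minAreaRect((w*1000).astype(np.float32))
            print(c,t,r['confidence'],col.astype(int),'rect mm',np.round(rc[0],1),np.round(rc[1],1),round(rc[2],1))
p=P['top'];im=p['image']
a=cv2.resize(im[130:220,165:265],None,fx=7,fy=7*0.95,interpolation=cv2.INTER_CUBIC)
b=cv2.resize(im[130:220,325:425],None,fx=7,fy=7*0.95,interpolation=cv2.INTER_CUBIC)
for n,x in [('gz.png',a),('fz.png',b)]: cv2.imwrite('pics/'+n,cv2.cvtColor(x,cv2.COLOR_RGB2BGR))
print('win',back(p,[[196,160]],.006),'pin base?',back(p,[[366,160]],.040),'shaft top',back(p,[[371,174]],.068))
```

```text
top guard_mid 0.91 [137 138 141] rect mm [286.5 528.4] [162.3 121.8] 84.6
top guard_mid 0.89 [ 23 130 124] rect mm [358.2  84.2] [157.5 119.3] 58.4
top guard_mid 0.84 [ 20 119 114] rect mm [240.4 299.2] [159.7 121.6] 53.5
top guard_mid 0.57 [140  90  56] rect mm [474.  332.5] [159.9 124. ] 33.3
top fixture_seat 0.85 [71 69 71] rect mm [ 519.4 -201.2] [203.7 158.6] 15.3
side guard_mid 0.96 [158 159 154] rect mm [284.3 543. ] [201.9 124.7] 84.8
side guard_mid 0.75 [151  93  65] rect mm [472.6 342.6] [171.8 141.5] 32.5
side guard_mid 0.69 [ 35 118 113] rect mm [358.7  84.9] [164.  120.8] 58.1
side guard_mid 0.62 [ 33 110 105] rect mm [241.8 303.4] [172.5 124.6] 54.5
side fixture_seat 0.68 [73 72 74] rect mm [ 517.8 -206.8] [206.9 155.3] 15.8
win [[0.5226 0.3624 0.006 ]] pin base? [[ 0.5658 -0.1826  0.04  ]] shaft top [[ 0.5134 -0.1919  0.068 ]]
```

View pics/gz.png

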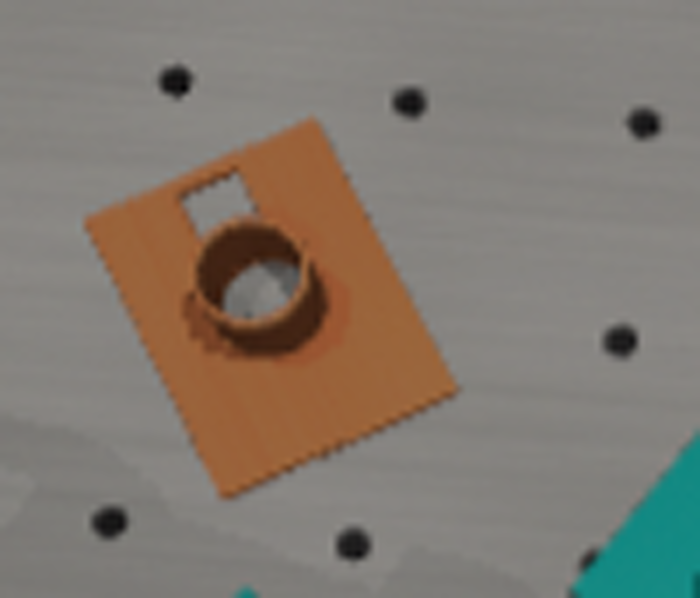

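View pics/fz.png

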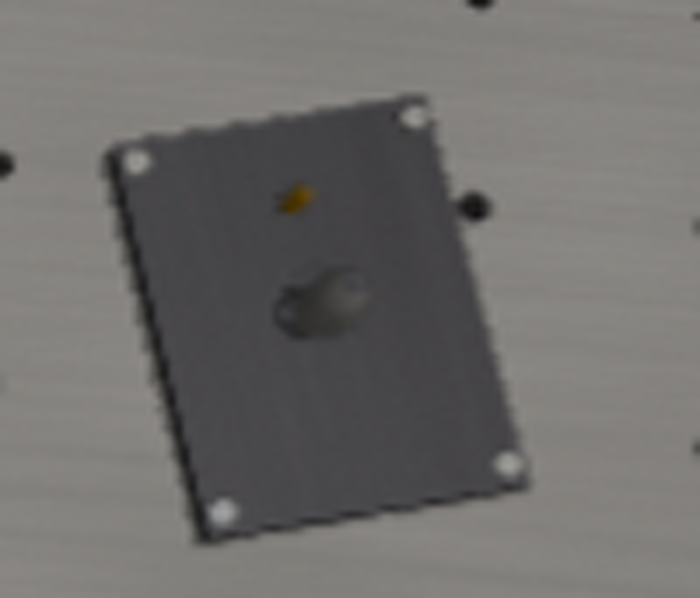

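Run:
```python
from h import *
np.set_printoptions(precision=4,suppress=True)
p=manip.get_image('top'); q=manip.get_image('side')
g=np.array([[85,220],[315,120],[458,390],[227,498.]])
f=np.array([[105,148],[425,97],[528,487],[205,540.]])
def px(a,x0,y0): return np.c_[(a[:,0]+.5)/7-.5+x0,(a[:,1]+.5)/6.65-.5+y0]
G=back(p,px(g,165,130),.006); F=back(p,px(f,325,130),.016)
for n,C in (('g',G),('f',F)):
    c=C.mean(0); d=(C[0]+C[1]-C[2]-C[3])/2; w=(C[0]+C[3]-C[1]-C[2])/2
    print(n,c,np.linalg.norm(d),np.linalg.norm(w),np.degrees(np.arctan2(d[1],d[0])),np.degrees(np.arctan2(w[1],w[0]))-90)
    x=np.array([d[0],d[1],0])/np.hypot(d[0],d[1])
    if n=='g':
        t=np.linspace(0,2*np.pi,40); ring=lambda z,r,c:np.c_[c[0]+r*np.cos(t),c[1]+r*np.sin(t),0*t+z]
        pts=np.r_[C,ring(.070,.027,c),ring(.006,.027,c),[c+.055*x]]
    else:
        pts=np.r_[C,[c+[0,0,.052]],[c],[c+.055*x],[c+.055*x+[0,0,.027]]]
    for im,nm,X in ((p,'top',(165,130) if n=='g' else (325,130)),(q,'side',(205,115) if n=='g' else (285,235))):
        x0,y0=X; s=im['image'][y0:y0+110,x0:x0+110]; s=cv2.resize(s,None,fx=5,fy=5,interpolation=cv2.INTER_CUBIC)
        for u in proj(im,pts): cv2.circle(s,(int((u[0]-x0+.5)*5),int((u[1]-y0+.5)*5)),2,(255,255,0),-1)
        cv2.imwrite(f'pics/ov_{n}_{nm}.png',cv2.cvtColor(s,cv2.COLOR_RGB2BGR))
for n in 'gf':
    cv2.imwrite(f'pics/ov_{n}.png',cv2.resize(np.hstack([cv2.imread(f'pics/ov_{n}_{m}.png') for m in('top','side')]),(800,400)))
from scipy.spatial.transform import Rotation as R
s=manip.get_state();w,x,y,z=s['ee_rot'];print(R.from_quat([x,y,z,w]).as_matrix(),s['position'])
```

```text
g [0.4731 0.332  0.006 ] 0.15464729751948228 0.11757410074705009 32.56782892706498 32.00855093161822
f [ 0.5181 -0.2026  0.016 ] 0.19751406662119156 0.15093230794589474 15.607998196899858 15.431542480647167
[[ 0.0001  0.3314  0.9435]
 [ 0.0001  0.9435 -0.3314]
 [-1.      0.0002  0.    ]] [0.1906 0.5425 0.2314]
```

View pics/ov_g.png

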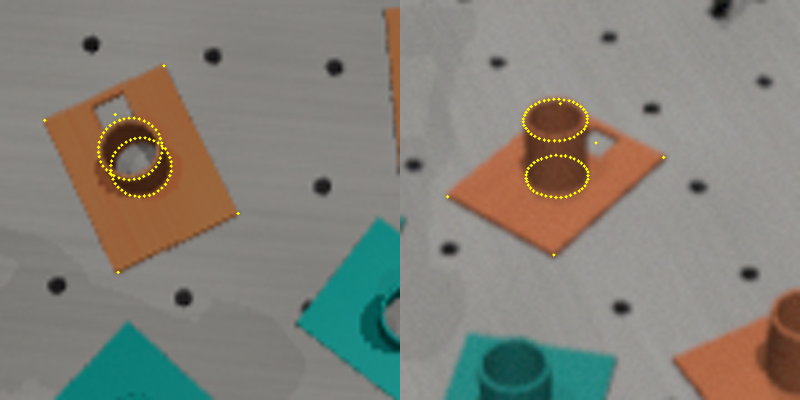

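View pics/ov_f.png

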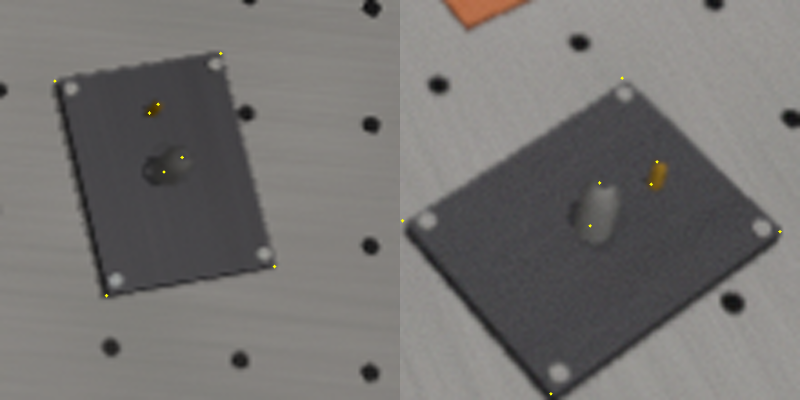

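{"op": "step_arm", "data": {
  "targets": [
    [[0, -5, 16], 0],
    [[5, -15, 48], 0],
    [[15, -27, 88], 0],
    [[25, -40, 128], 0],
    [[35, -52, 168], 0],
    [[45, -65, 208], 0],
    [[55, -77, 248], 0],
    [[65, -90, 288], 0],
    [[75, -100, 320], 0],
    [[80, -105, 336], 0],
    [[80, -105, 336], 0],
    [[80, -105, 336], 0]
  ],
  "grip": 0
}}

```text
clock: 2.0
position: [0.4723, 0.3321, 0.1514]
ee_rot: [0.697, 0.119, 0.697, -0.119]
contact_force: [-0.0, 0.5, -0.3]
width: 0.0854
```

```bash
cat > chk.py <<'E'
from h import *
import sys
np.set_printoptions(precision=4,suppress=True)
n=sys.argv[1]
p=manip.get_image('wrist');s=manip.get_state();save(p,n+'.png')
print(s['clock'],np.array(s['position']),np.array(s['ee_rot']),np.array(s['contact_force']),s['width'])
c=np.array([.473,.332,0]);t=np.linspace(0,2*np.pi,60)
im=p['image'].copy()
for z,r in((.070,.027),(.070,.023),(.006,.027)):
    for u in proj(p,np.c_[c[0]+r*np.cos(t),c[1]+r*np.sin(t),0*t+z]):
        if abs(u).max()<2000: cv2.circle(im,(int(round(u[0])),int(round(u[1]))),1,(255,255,0),-1)
cv2.imwrite('pics/'+n+'_ov.png',cv2.cvtColor(im,cv2.COLOR_RGB2BGR))
E
python3 chk.py w1
```

```text
2.05 [0.4719 0.3327 0.1517] [ 0.6968  0.119   0.6973 -0.1185] [-0.4777  0.5997 -0.088 ] 0.0852858079684265
```

View pics/w1_ov.png

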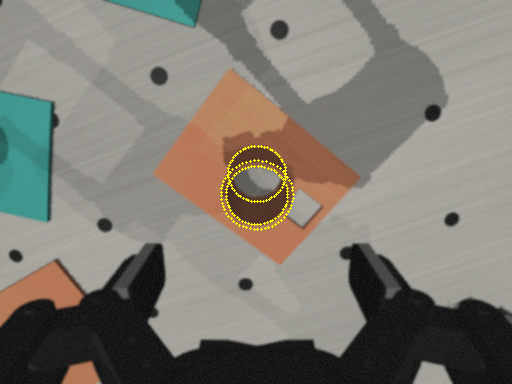

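The wrist view shows the windowed guard with its collar ring at about (257,194). My projected ring lies on it, so the estimate holds, and I'll descend.

{"op": "step_arm", "data": {
  "targets": [
    [[15, 0, 0], 0],
    [[45, 0, 0], 0],
    [[75, 0, 0], 0],
    [[100, 0, 0], 0],
    [[115, 0, 0], 0],
    [[121, 0, 0], 0],
    [[121, 0, 0], 0]
  ]
}}

```text
clock: 2.75
position: [0.4717, 0.3329, 0.0302]
ee_rot: [0.697, 0.118, 0.697, -0.118]
contact_force: [0.1, -1.5, -0.9]
width: 0.0854
```

{"op": "step_arm", "data": {
  "targets": [
    [[0, 0, 0], 0],
    [[0, 0, 0], 0],
    [[0, 0, 0], 0],
    [[0, 0, 0], 0],
    [[0, 0, 0], 0],
    [[0, 0, 0], 0],
    [[0, 0, 0], 0],
    [[0, 0, 0], 0]
  ],
  "grip": 1,
  "grip_force": 60
}}

```text
clock: 3.55
position: [0.4736, 0.3327, 0.0319]
ee_rot: [0.698, 0.12, 0.696, -0.118]
contact_force: [-0.8, 0.6, 7.0]
width: 0.0516
```

{"op": "step_arm", "data": {
  "targets": [
    [[-5, 0, 0], 0],
    [[-20, 0, 0], 0],
    [[-45, 0, 0], 0],
    [[-75, 0, 0], 0],
    [[-100, 0, 0], 0],
    [[-115, 0, 0], 0],
    [[-120, 0, 0], 0],
    [[-120, 0, 0], 0],
    [[-120, 0, 0], 0]
  ]
}}

```text
clock: 4.45
position: [0.4719, 0.3316, 0.1491]
ee_rot: [0.696, 0.118, 0.698, -0.119]
contact_force: [-1.0, 1.1, -3.5]
width: 0.0521
```

```bash
python3 chk.py w2
python3 - <<'E'
from h import *
p=manip.get_image('side');save(p,'s2.png')
s=cv2.resize(p['image'][40:220,150:390],None,fx=3,fy=3,interpolation=cv2.INTER_CUBIC)
cv2.imwrite('pics/s2z.png',s[:,:,::-1])
E
```

```text
4.5 [0.4719 0.3316 0.1489] [ 0.6962  0.1183  0.6978 -0.1195] [ 0.0909 -0.0453 -3.2627] 0.05181842223062557
```

View pics/w2.png

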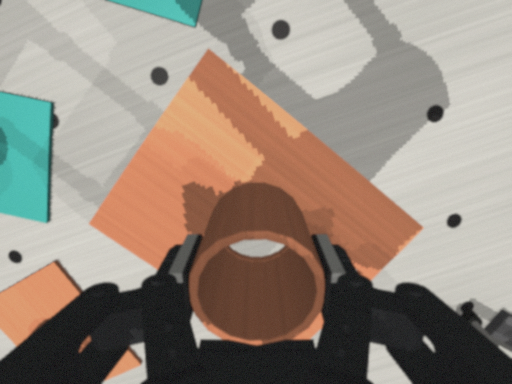

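View pics/s2z.png

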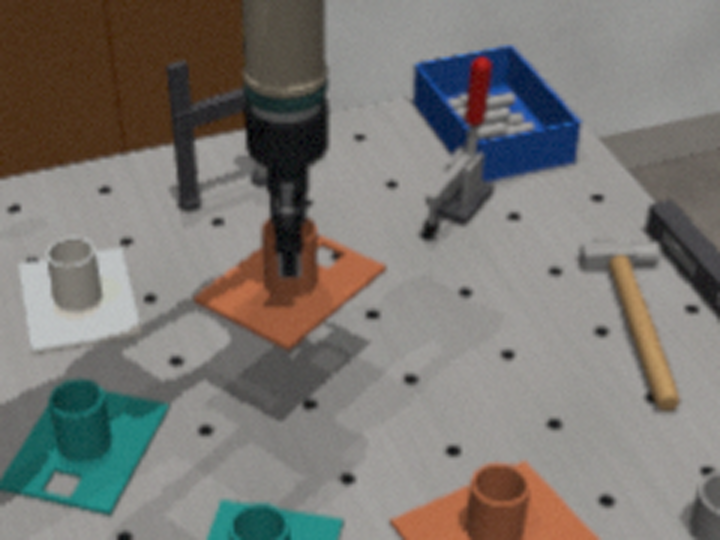

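The guard is lifted and level, with plate corners at (208,50), (422,228) and (91,224) in the wrist view. From those I'll work out how it sits in the hand.

Run:
```python
from h import *
from scipy.optimize import least_squares
from scipy.spatial.transform import Rotation as R
np.set_printoptions(precision=4,suppress=True)
p=manip.get_image('wrist');s=manip.get_state();pos=np.array(s['position'])
w,x,y,z=s['ee_rot'];Rm=R.from_quat([x,y,z,w]).as_matrix();print(Rm,pos)
uv=np.array([[208.5,49.5],[422,228],[91,223.5]])
L=np.array([[-.078,.06],[.078,.06],[-.078,-.06]])
# world corners by assoc: fit for each labelling
def corners(q,L):
    c,s_=np.cos(q[2]),np.sin(q[2]); return np.c_[q[0]+c*L[:,0]-s_*L[:,1],q[1]+s_*L[:,0]+c*L[:,1],np.full(len(L),q[3])]
for sg in(1,-1):
    f=lambda q:(proj(p,corners(q,L*[1,sg]))-uv).ravel()
    r=least_squares(f,[pos[0],pos[1],np.radians(32),.124],x_scale=[.01,.01,.1,.01])
    print(sg,r.x[:2],np.degrees(r.x[2]),r.x[3],abs(r.fun).max())
# angle
G=back(p,uv,.124);print(G)
```

```text
[[-0.0023  0.3314  0.9435]
 [-0.0011  0.9435 -0.3314]
 [-1.     -0.0018 -0.0018]] [0.4721 0.3317 0.149 ]
1 [0.4729 0.3313] 32.26396530114651 0.12250091688405049 0.6306952315757712
-1 [0.4511 0.3362] 95.41783343318846 -0.03057130513525794 174.33132025209756
[[0.3748 0.3405 0.124 ]
 [0.5061 0.4228 0.124 ]
 [0.4389 0.2402 0.124 ]]
```

{"op": "step_arm", "data": {
  "targets": [
    [[0, -8, 4], 0],
    [[0, -26, 12], 1],
    [[0, -52, 23], 2],
    [[0, -82, 37], 3],
    [[0, -115, 52], 4],
    [[0, -148, 67], 5],
    [[0, -181, 82], 6],
    [[0, -214, 97], 7],
    [[0, -247, 111], 8],
    [[0, -280, 126], 9],
    [[0, -313, 141], 10],
    [[0, -346, 156], 11],
    [[0, -379, 171], 12.5],
    [[0, -410, 185], 14],
    [[0, -437, 197], 15],
    [[0, -460, 207], 16],
    [[0, -477, 215], 16.8],
    [[0, -486, 219], 16.8],
    [[0, -489, 220.5], 16.8],
    [[0, -489, 220.5], 16.8]
  ]
}}

```text
clock: 6.6
position: [0.5186, -0.2019, 0.1501]
ee_rot: [0.672, 0.22, 0.672, -0.219]
contact_force: [-0.2, 1.1, -3.5]
width: 0.0521
```

```bash
cat > plc.py <<'E'
from h import *
import sys
from scipy.spatial.transform import Rotation as R
np.set_printoptions(precision=4,suppress=True)
n=sys.argv[1]
s=manip.get_state();pos=np.array(s['position']);w,x,y,z=s['ee_rot'];Rm=R.from_quat([x,y,z,w]).as_matrix()
print(s['clock'],pos,s['width'],np.array(s['contact_force']));print(Rm)
out=[]
for c,(x0,y0,ww) in (('wrist',(0,0,512)),('side',(240,150,200)),('top',(315,120,120))):
    p=manip.get_image(c); k=4 if c=='top' else 3 if c=='side' else 1
    h=int(ww*.75); im=p['image'][y0:y0+h,x0:x0+ww]
    cv2.imwrite(f'pics/{n}_{c}.png',cv2.resize(im,None,fx=k,fy=k,interpolation=cv2.INTER_CUBIC)[:,:,::-1])
E
python3 plc.py p1
```

```text
6.6 [ 0.5186 -0.2019  0.1501] 0.052145155491954344 [-0.2025  1.0686 -3.4602]
[[-0.0004  0.59    0.8074]
 [ 0.0009  0.8074 -0.59  ]
 [-1.      0.0005 -0.0009]]
```

View pics/p1_wrist.png

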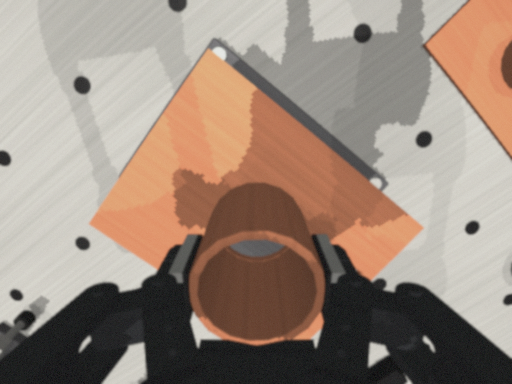

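View pics/p1_side.png

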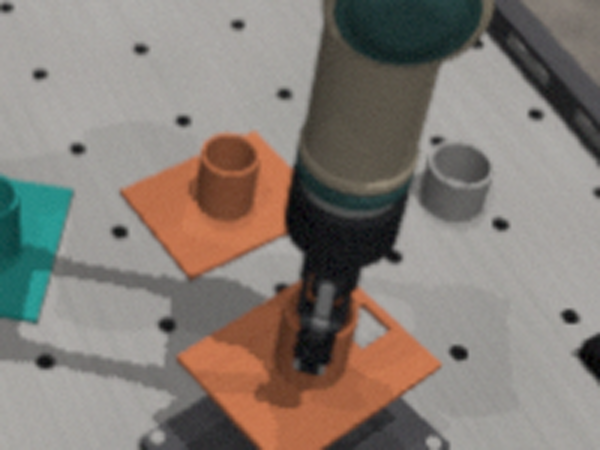

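Run:
```python
from h import *
p=manip.get_image('wrist');a=np.radians(15.5);c=np.array([.519,-.203,.016]);X=np.array([np.cos(a),np.sin(a),0]);Y=np.array([-X[1],X[0],0])
for sx in(1,-1):
  for sy in(1,-1):print(sx,sy,proj(p,[c+sx*.1*X+sy*.075*Y])[0])
q=p['image'][20:210,180:420];cv2.imwrite('pics/p1z.png',cv2.resize(q,None,fx=3,fy=3,interpolation=cv2.INTER_CUBIC)[:,:,::-1])
```

```text
1 1 [390.63918646 181.5779474 ]
1 -1 [286.12143336 291.84317595]
-1 1 [215.30941568  33.89108549]
-1 -1 [118.28345705 174.76004702]
```

View pics/p1z.png

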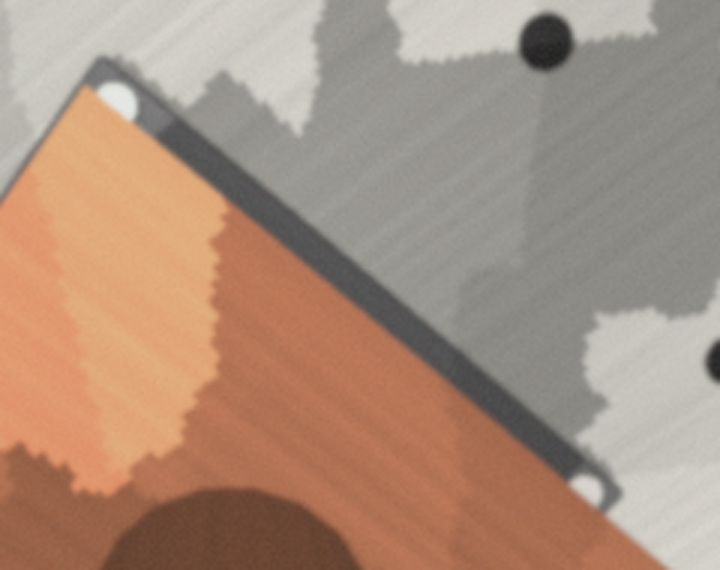

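Projected fixture corners land about 2 to 4 px from the observed ones at (214,39) and (387,184). I'll correct by about 2 mm on each axis and descend partway.

{"op": "step_arm", "data": {
  "targets": [
    [[5, -2, 2], 0],
    [[18, -2, 2], 0],
    [[32, -2, 2], 0],
    [[44, -2, 2], 0],
    [[52, -2, 2], 0],
    [[58, -2, 2], 0],
    [[60, -2, 2], 0],
    [[60, -2, 2], 0],
    [[60, -2, 2], 0]
  ]
}}

```text
clock: 7.7
position: [0.5196, -0.2053, 0.0907]
ee_rot: [0.673, 0.219, 0.672, -0.219]
contact_force: [-0.3, 0.2, -3.5]
width: 0.0522
```

```bash
python3 plc.py p2
```

```text
7.7 [ 0.5196 -0.2053  0.0907] 0.052245324705083696 [-0.2699  0.2045 -3.4969]
[[ 0.001   0.5899  0.8075]
 [-0.0004  0.8075 -0.5899]
 [-1.      0.0002  0.001 ]]
```

View pics/p2_wrist.png

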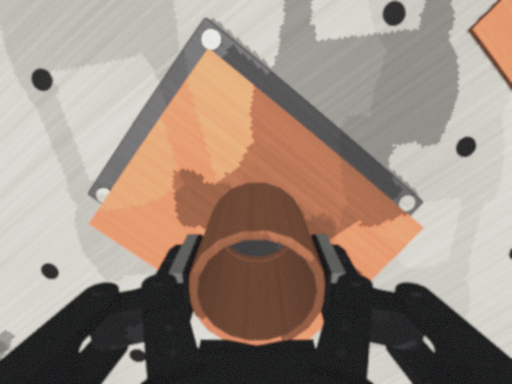

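View pics/p2_side.png

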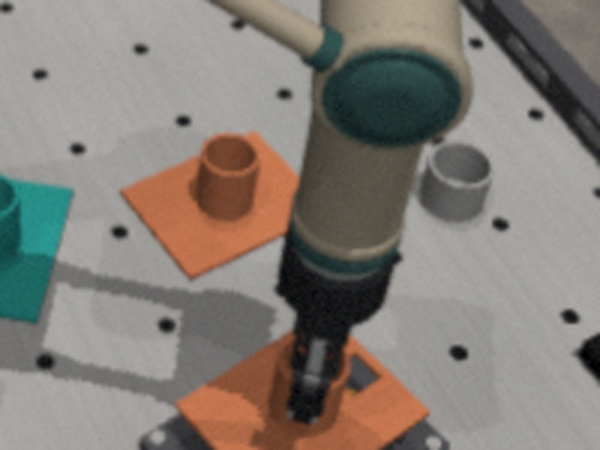

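Run:
```python
from h import *
from scipy.optimize import least_squares
p=manip.get_image('wrist')
g=cv2.cvtColor(p['image'],cv2.COLOR_RGB2GRAY)
uv=np.array([[207,18.],[422.5,204],[89,193]])
L=np.array([[-.1,.075],[.1,.075],[-.1,-.075]])
def cor(q,z):
    c,s=np.cos(q[2]),np.sin(q[2]);return np.c_[q[0]+c*L[:,0]-s*L[:,1],q[1]+s*L[:,0]+c*L[:,1],np.full(3,z)]
for free in(0,1):
    r=least_squares(lambda q:(proj(p,cor(q,q[3] if free else .016))-uv).ravel(),[.52,-.205,.27,.016],x_scale=[.01,.01,.1,.01])
    print(r.x,np.degrees(r.x[2]),abs(r.fun).max())
L=L*[.78,.8]
uv=np.array([[208.5,49.5],[422,228],[91,223.5]])
r=least_squares(lambda q:(proj(p,cor(q,q[3]))-uv).ravel(),[.52,-.205,.27,.06],x_scale=[.01,.01,.1,.01])
print('guard',r.x,np.degrees(r.x[2]),abs(r.fun).max())
```

```text
[ 0.5208843  -0.20610026  0.26226642  0.016     ] 15.026759251607364 1.899416673459882
[ 0.52086786 -0.20626916  0.26251193  0.01367905] 15.040825709809004 0.5102287059183936
guard [ 0.52049582 -0.20576644  0.26954344  0.06439544] 15.443701415530496 0.6756590770449691
```

Guard and fixture agree within 1 mm and 0.5°. I'll continue down and finish slowly while watching the force.

{"op": "step_arm", "data": {
  "targets": [
    [[5, 0, 0], 0],
    [[14, 0, 0], 0],
    [[24, 0, 0], 0],
    [[32, 0, 0], 0],
    [[36, 0, 0], 0],
    [[38, 0, 0], 0],
    [[38, 0, 0], 0],
    [[38, 0, 0], 0]
  ]
}}

```text
clock: 8.7
position: [0.5195, -0.2053, 0.0525]
ee_rot: [0.672, 0.219, 0.672, -0.219]
contact_force: [1.0, -0.2, -2.3]
width: 0.052
```

{"op": "step_arm", "data": {
  "targets": [
    [[0.7, 0, 0], 0],
    [[1.4, 0, 0], 0],
    [[2, 0, 0], 0],
    [[2, 0, 0], 0]
  ]
}}

```text
clock: 9.1
position: [0.5192, -0.2051, 0.0503]
ee_rot: [0.672, 0.219, 0.672, -0.219]
contact_force: [0.7, 0.9, -3.2]
width: 0.0517
```

{"op": "step_arm", "data": {
  "targets": [
    [[0.5, 0, 0], 0],
    [[1, 0, 0], 0],
    [[1.5, 0, 0], 0],
    [[1.5, 0, 0], 0]
  ]
}}

```text
clock: 9.5
position: [0.5192, -0.2051, 0.0487]
ee_rot: [0.672, 0.219, 0.672, -0.219]
contact_force: [0.5, -0.6, -3.9]
width: 0.0522
```

{"op": "step_arm", "data": {
  "targets": [
    [[0.5, 0, 0], 0],
    [[1, 0, 0], 0],
    [[1, 0, 0], 0]
  ]
}}

```text
clock: 9.8
position: [0.5192, -0.2051, 0.048]
ee_rot: [0.672, 0.219, 0.672, -0.219]
contact_force: [-0.2, -0.2, -1.6]
width: 0.0517
```

{"op": "step_arm", "data": {
  "targets": [
    [[0.5, 0, 0], 0],
    [[1, 0, 0], 0],
    [[1, 0, 0], 0]
  ]
}}

```text
clock: 10.1
position: [0.5192, -0.2051, 0.0479]
ee_rot: [0.672, 0.219, 0.672, -0.219]
contact_force: [-3.2, 0.9, 6.0]
width: 0.0522
```

```bash
python3 plc.py p3
```

```text
10.1 [ 0.5192 -0.2051  0.0479] 0.052203155507223604 [-3.1795  0.949   6.0098]
[[ 0.0005  0.5899  0.8075]
 [-0.0002  0.8075 -0.5899]
 [-1.      0.0001  0.0005]]
```

View pics/p3_wrist.png

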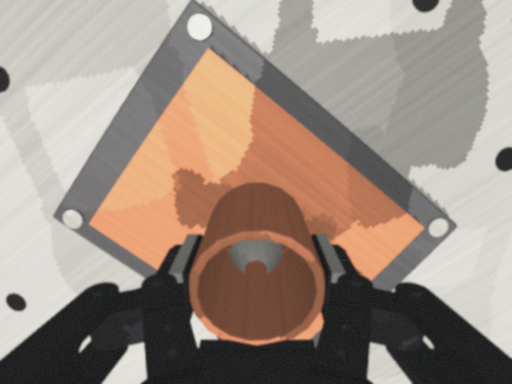

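View pics/p3_side.png

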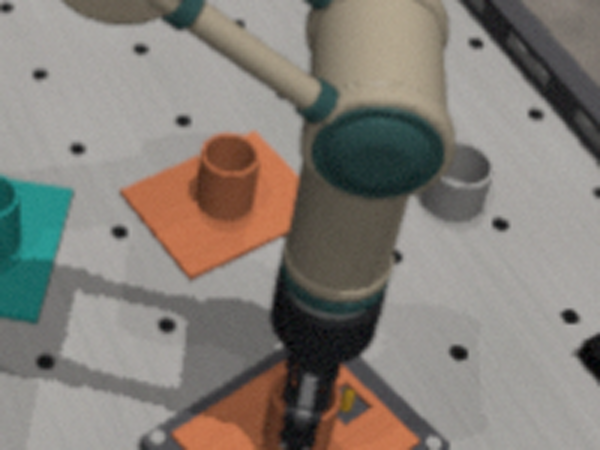

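The wrist view shows the guard centred on the black plate with the shaft inside the collar at about (256,255). The side view shows the yellow pin standing in the window at about (348,400). The seating height and contact force match, so I'll release.

{"op": "step_arm", "data": {
  "targets": [
    [[0, 0, 0], 0],
    [[0, 0, 0], 0],
    [[0, 0, 0], 0],
    [[0, 0, 0], 0],
    [[0, 0, 0], 0],
    [[0, 0, 0], 0],
    [[0, 0, 0], 0],
    [[0, 0, 0], 0]
  ],
  "grip": 0
}}

```text
clock: 11.05
position: [0.5192, -0.2051, 0.0467]
ee_rot: [0.672, 0.219, 0.672, -0.219]
contact_force: [-0.9, 1.1, -0.2]
width: 0.0853
```

{"op": "step_arm", "data": {
  "targets": [
    [[-4, 0, 0], 0],
    [[-14, 0, 0], 0],
    [[-32, 0, 0], 0],
    [[-57, 0, 0], 0],
    [[-85, 0, 0], 0],
    [[-110, 0, -10], 0],
    [[-130, 0, -30], 0],
    [[-140, 0, -60], 0],
    [[-145, 0, -90], 0],
    [[-145, 0, -120], 0],
    [[-145, 0, -130], 0],
    [[-145, 0, -130], 0]
  ]
}}

```text
clock: 12.25
position: [0.4136, -0.1279, 0.1926]
ee_rot: [0.673, 0.219, 0.672, -0.219]
contact_force: [0.0, -0.1, -0.4]
width: 0.0855
```

```bash
python3 plc.py p4
```

```text
12.25 [ 0.4136 -0.1279  0.1926] 0.08552919758509818 [ 0.0162 -0.1113 -0.4197]
[[ 0.0014  0.5895  0.8077]
 [-0.0006  0.8077 -0.5895]
 [-1.      0.0003  0.0015]]
```

View pics/p4_side.png

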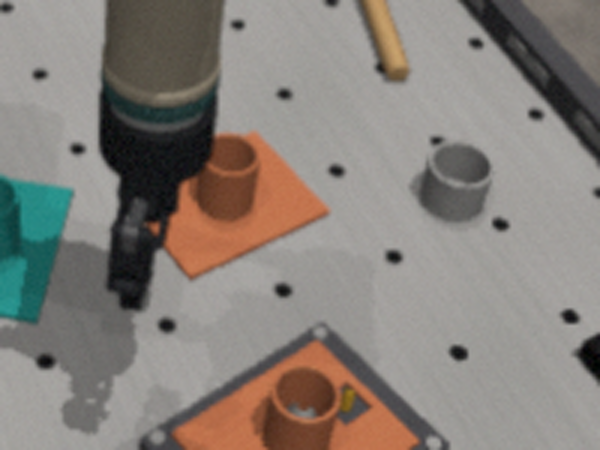

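View pics/p4_top.png

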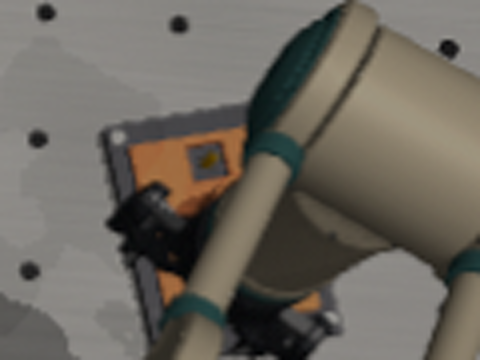

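View pics/p4_wrist.png

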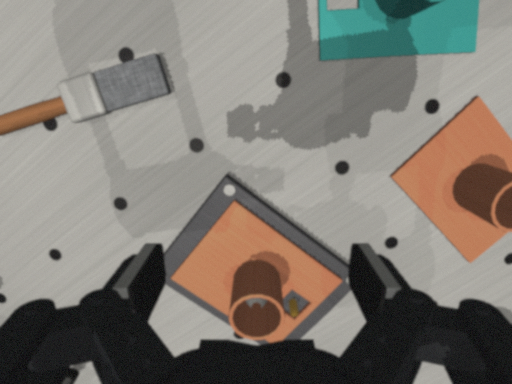

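The guard sits flat and centred. The pin shows in the window in the side view at (348,400), the top view at (208,160) and the wrist view at (294,305). The arm is clear and the blank guard has not moved.

```bash
python3 -c "
from rig import manip
print(manip.sign_off())"
```

```text
the job is handed in; nothing more can be done
None
```

The windowed copper guard is fitted on the fixture with the shaft inside its collar and the yellow pin up through the window. I handed the job in at about 12.3 s of the 35 s; the hand-in gives no verdict.

- **Fit before release:** Part-way down, with the shaft already entering the collar, the wrist view put the guard within about 1 mm and 0.5° of the fixture. I then lowered it in steps of about 0.5 mm. It touched down with about 6 N of upward force, within 1 mm of the height I had worked out for fully home, and only then did I let go.
- **After backing off:** All three views show the guard flat on the plate with the pin in the window. The gripper is clear, with no contact force beyond noise, and the blank guard looks unmoved in the side view. I did not measure the guard's final position or tilt again after release.
- **Disagreements:** The camera estimates of the fixture differed by 2–4 mm, mainly in y. I used a value between them, weighted towards the wrist view. The gripper also read 52 mm on the 54 mm collar, which had no effect.

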